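Guard plate over the studs of a polished insert

ROBOT

A 7-joint arm with a two-finger parallel gripper is mounted at the origin on the work surface. World frame = base frame: x ahead of the robot, y to its left, z up, the work surface at z = 0. Lengths are in m, angles in rad, forces in N, time in s.
With the tool pointing down it reaches from about 0.4 to 0.875 m from the base axis. Payload 4.4 kg.
Tool frame: the origin (TCP) lies at the very end of the fingers, on their centre line; the grasp point (between the pads) lies 19 mm behind it; x points along the fingers, z is the direction in which the jaws open and shut, and the axes are right-handed (so a half turn about x gives the same grasp; the last joint's range is limited). The gripper opens to 85 mm and grips with 20 to 120 N. Pads are 22 mm wide; open, the fingers measure 114 mm over their backs; the gripper's body (76 mm by 85 mm) begins 54 mm behind the grasp point. The pads swing forward as they close: fully open they stand 13 mm farther back than shut.
Start: joints at [1.093, 0.628, 0.038, 1.517, -0.027, 0.996, -0.02], TCP at [0.26, -0.596, 0.231] pointing down, gripper open.
Joint ranges: [-3.06, 3.06], [-0.37, 2.12], [-1.25, 1.32], [0.18, 2.47], [-1.1, 4.24], [0.23, 1.98], [-2.94, 2.94]. Speed limits (rad/s): [2.57, 2.57, 3.14, 3.14, 3.14, 3.14, 3.14].

INTERFACE

Orientations are given as a unit quaternion [w, x, y, z].
In Python, from workcell import arm gives the robot as it stands.
- The arm moves only by the tool servo_tool, never from a script. Its arguments are lists of equal length, an entry for each row: "translation": the shift along the tool's x, y, z in mm, a list of three; "rotation": the turn, a rotation vector about the tool's x, y, z in degrees, a list of three; "claw": the finger opening in mm, from 0 to 85.4. In form: {"translation": [[x, y, z], ...], "rotation": [[wx, wy, wz], ...], "claw": [claw, ...]}. A call has 1 to 5 rows; each row shifts and turns the pose as measured when the row begins, along the tool's axes as they then stand; what a row does not reach is not made up. A row lasts 1/12 s, in which the tool goes at most 41.7 mm and 7.16 degrees, less where a joint would pass 70% of its speed; a pose out of reach is approached as far as the arm can. A call is refused whole if a number of a shift passes 41.7 or a number of a turn 7.16, either way. A call with a gripper value outside its range is refused whole. The fingers move at their own pace and stop on an object; "squeeze" is the grip in N (left out, the last holds). Time passes only in rows, so rows that do not move let the fingers close. It gives the time, the measured TCP pose, the force and the opening at its end, in the units of the state.
- arm.sense(): the state, without advancing time (a new reading comes with each control period).
- arm.grab_frame(name): name is "side" or "top"; returns the picture (400x640x3 uint8, red, green, blue); there is no depth.
- arm.camera_model(name): a dict with "K" (3x3 intrinsics, pixels), "dist" ([k1, k2, p1, p2, k3] as OpenCV has them; the pictures are not rectified), "camera_from_world" (4x4, takes a point from world to camera coordinates). Camera axes: x right, y down, z forward; pixel columns grow to the right and rows downward; lengths in m; the calibration is good to about 2 mm. A picture is of the moment at which its call begins. camera_model takes no time and is no camera call.
- arm.job_done(): hands the job in, once; it reports no verdict.
The state is a dict: "t": time; "joint_pos": joint angles; "qd": joint speeds; "joint_torque": joint torques, N m; "ee_pos": TCP position; "orientation": TCP orientation; "contact_force": force on the tool from outside, world axes, zero at the start; "torque": the same for the moment, N m; "opening": finger opening in m.
Only numpy, scipy, OpenCV 4.12 (cv2) and the standard library are available. Lean on these libraries where they do the work, as an engineer would, in place of code of your own. Each camera call takes 0.05 s, during which the arm holds its last target.

TASK

Put the brass guard plate on the blued cavity insert: lay it lightly on the two studs, slide it along by feel until its holes drop over them, and guide it down gently until it lies flat on the insert, never pressing or dragging it hard and never letting it fall. Then swing the keeper by its red pin across the plate's edge, all the way round, let go, and leave everything else on the bench where it is.

Things in the scene. Friction and masses are not known exactly. Their poses are not given: they have to be found in the camera images.
- plate: Loose brass guard plate, about 0.5 kg, 96 (x) x 100 (y) x 6 mm thick, lying on a 4 mm thick grey rubber pad at the start. Origin: centre of its underside, z up. Centred on top a black upright grip block 14 (x) x 50 (y) x 34 mm high (top 40 mm above the underside). Two 11 mm through holes at x = 0, y = +38 and -38 mm. It may go on either way round.
- insert: Fixed fixture: sub-plate 150 (x) x 160 (y) x 12 mm (centre at y = +17 mm) with a blued cavity insert 130 (x) x 110 (y) mm on it, flat top face 52 mm above the bench. Origin: at bench level under the centre of that face; x along its grooves. Seated, the plate's underside lies on the face. Rigid: over 30 N between plate and fixture (studs too) is too hard.
- stud_line (a point): Fixed point over the insert's centre, 66 mm above the bench, level with the tips of two rigid bright steel studs, 8 mm diameter, tapering over the top 4 mm to a flat 4 mm tip, 14 mm above the face. They stand in the grooves at y = +38 and -38 mm, both at the same x, which is NOT measured: clamped anywhere from x = -12 to +12 mm of this point, differently each time.
- keeper_post (a point): Hinge axis of the keeper at its underside, 60 mm above the bench (2 mm above a seated plate), on the fixture at x = +28, y = +74 mm of the insert frame. The keeper is a flat steel lever 7 mm thick with a 44 mm clamping arm (12 mm wide) and, opposite, a 45 mm tail with a red pin.
- keeper (a joint): Keeper angle (rad). At 0 the clamping arm points along the insert's +x, clear of the plate, the tail along -x. It grows turning clockwise seen from above, to the stop at 1.57, where the arm points along -y over the plate's edge and the tail along +y. Starts between -0.1 and 0.25; light friction (about 1 N at the pin), stays where it is left.
- keeper_pin (a point): Point on the axis of the red upright round pin, 12 mm diameter, 30 mm tall, at the end of the keeper's tail, 45 mm from the hinge axis. The point lies 15 mm below the pin's top, 15 mm above the lever's top face and 82 mm above the bench.
- stick: Rosewood lapping stick, 180 x 13 x 11 mm, loose bystander. Origin: centre of its underside.
- stone: Pale pink ruby stone, 100 x 13 x 7 mm, loose bystander. Origin: centre of its underside.
- angle: Aluminium angle block, foot 70 x 80 x 12 mm, 70 mm high, loose bystander. Origin: centre of its underside.
- tin: White tin, 60 mm diameter, 40 mm high, loose bystander. Origin: centre of its underside.
- brush: Small flat brush, about 180 mm long, lying down, loose bystander. Origin: underside, mid length.
- cab_lid (a joint): Opening angle (rad) of the lid of the grey steel parts cabinet at the left side of the bench, propped open at 1.55 to 1.8; bystander, to stay open.
Mind the look-alikes: they are no part of the job. What is shaped like the plate but brown or white is not meant.

How it is judged:
By the outcome, as a careful person would: the job done as asked, in the order asked, and still so for the second after the job is handed in, with the robot touching nothing.
It also fails if it takes over 69 s, if anything falls off the work surface, if the arm or the gripper's body presses on something with over 40 N, if the wrist force passes 120 N, or if a joint passes its speed limit or range.

## Working session

There is one attempt and no reset: what is moved stays moved. The work goes in short steps, Python scripts to look and compute and a tool call to move; the robot and the scene stay as the last step left them, time stands still between calls to the robot, and variables do not carry over. Pictures are saved under pics/ and viewed, and the job is handed in when it is done.

Besides the shell and the picture viewer there is one more tool, called after "Call:" as name(argument=value, ...) on one line, values as JSON. servo_tool: Moves the arm, as the interface text tells. Its arguments: {"type":"object","properties":{"translation":{"type":"array","items":{"type":"array","items":{"type":"number"}}},"rotation":{"type":"array","items":{"type":"array","items":{"type":"number"}}},"claw":{"type":"array","items":{"type":"number"}},"squeeze":{"type":"number"}},"required":["translation","rotation","claw"]}

```bash
ls; mkdir -p pics
python3 - <<'E'
from workcell import arm
import cv2
s=arm.sense()
for k in s: print(k,s[k])
for n in("side","top"):
    f=arm.grab_frame(n); cv2.imwrite(f"pics/{n}0.png",f[:,:,::-1])
    m=arm.camera_model(n); print(n,m)
E
```

```text
pics
t 0.0
joint_pos [ 1.09322401  0.62934318  0.03840983  1.51839175 -0.02701386  0.99630449
 -0.02000595]
qd [ 0.00118503  0.00057652 -0.00061016  0.00020767 -0.00020425  0.00035163
 -0.0011849 ]
joint_torque [-9.78462231e-05 -5.63403189e+01  1.22618482e+00 -1.93445671e+01
  1.10363035e-02  1.05649960e-02 -4.28250544e-06]
ee_pos [ 0.25994254 -0.59506052  0.23038282]
orientation [ 0.5910894   0.38759407  0.59222957 -0.38684401]
contact_force [-0.2367922  -0.42460674  0.74774979]
torque [ 0.0149637  -0.0233041  -0.05842027]
opening 0.08527057628160217
side {'K': array([[462.2929298 ,   0.        , 314.27320986],
       [  0.        , 462.2929298 , 195.7436689 ],
       [  0.        ,   0.        ,   1.        ]]), 'dist': array([-0.13338571,  0.        ,  0.        ,  0.        ,  0.        ]), 'camera_from_world': array([[-0.93534787, -0.35350921,  0.01247361,  0.46861696],
       [-0.22695064,  0.57269223, -0.78772903,  0.17366403],
       [ 0.27132593, -0.73963156, -0.6158956 ,  1.54041452],
       [ 0.        ,  0.        ,  0.        ,  1.        ]])}
top {'K': array([[391.62505258,   0.        , 311.48406248],
       [  0.        , 391.62505258, 194.36618441],
       [  0.        ,   0.        ,   1.        ]]), 'dist': array([-0.01297926,  0.        ,  0.        ,  0.        ,  0.        ]), 'camera_from_world': array([[-0.01352078, -0.9998826 , -0.00721002,  0.05211031],
       [-0.98915052,  0.01442985, -0.1461952 ,  0.50171167],
       [ 0.14628208,  0.00515513, -0.98922949,  1.30911557],
       [ 0.        ,  0.        ,  0.        ,  1.        ]])}
```

View pics/top0.png

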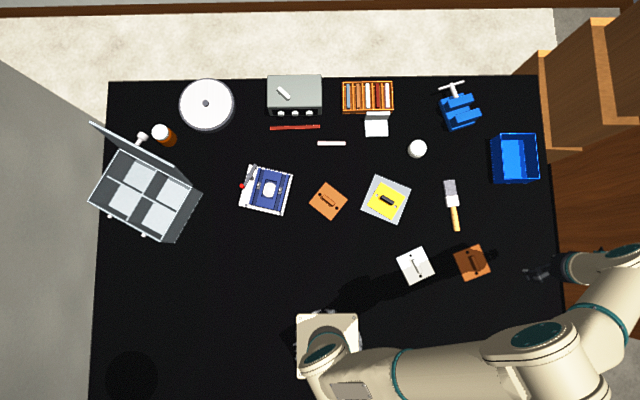

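View pics/side0.png

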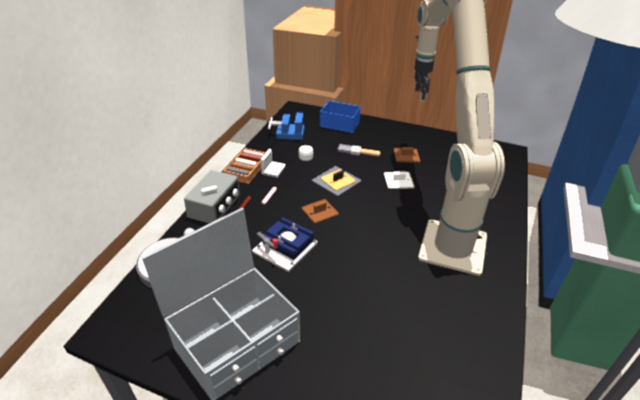

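Run:
```python
import cv2,numpy as np
t=cv2.imread("pics/top0.png"); s=cv2.imread("pics/side0.png")
a=cv2.resize(t[150:230,225:305],(400,400),interpolation=cv2.INTER_CUBIC)
b=cv2.resize(t[160:240,345:425],(400,400),interpolation=cv2.INTER_CUBIC)
cv2.imwrite("pics/c1.png",np.hstack([a,b]))
a=cv2.resize(s[205:275,245:325],(400,350),interpolation=cv2.INTER_CUBIC)
b=cv2.resize(s[150:220,297:377],(400,350),interpolation=cv2.INTER_CUBIC)
cv2.imwrite("pics/c2.png",np.hstack([a,b]))
```

```text
(no output)
```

View pics/c1.png

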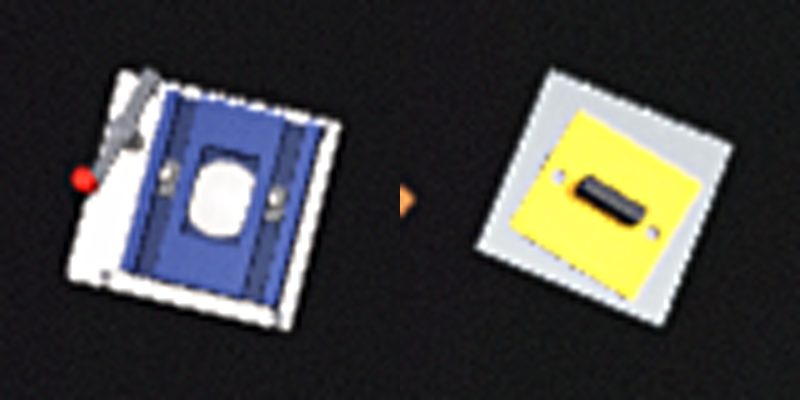

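View pics/c2.png

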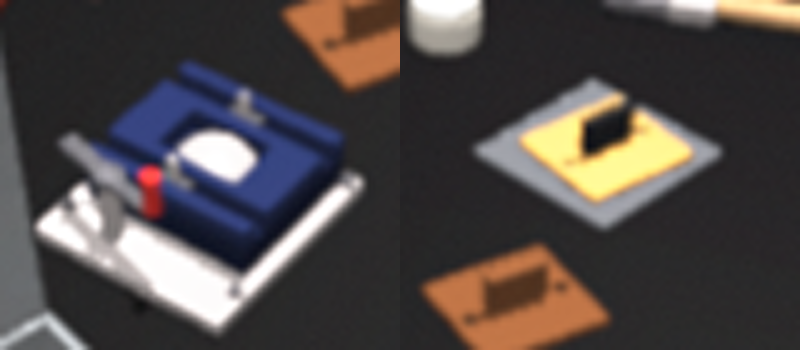

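```bash
cat > h.py <<'E'
import numpy as np, cv2
from scipy.spatial.transform import Rotation as R
from workcell import arm
def model(n):
    m=arm.camera_model(n); return np.array(m["K"]),np.array(m["dist"]),np.array(m["camera_from_world"])
def ray(n,uv):
    K,d,T=model(n); uv=np.array(uv,float).reshape(-1,1,2)
    p=cv2.undistortPoints(uv,K,d).reshape(-1,2)
    r=np.c_[p,np.ones(len(p))]@T[:3,:3]; return -T[:3,:3].T@T[:3,3], r/np.linalg.norm(r,axis=1)[:,None]
def plane(n,uv,z):
    o,r=ray(n,uv); return o+r*((z-o[2])/r[:,2])[:,None]
def proj(n,P):
    K,d,T=model(n); return cv2.projectPoints(np.array(P,float).reshape(-1,1,3),cv2.Rodrigues(T[:3,:3])[0],T[:3,3],K,d)[0].reshape(-1,2)
def tri(u1,u2):
    o1,r1=ray("top",[u1]);o2,r2=ray("side",[u2]);r1=r1[0];r2=r2[0]
    A=np.c_[r1,-r2]; t=np.linalg.lstsq(A,o2-o1,rcond=None)[0]
    a=o1+t[0]*r1;b=o2+t[1]*r2
    return (a+b)/2,np.linalg.norm(a-b)
def Rt(s=None):
    s=s or arm.sense(); q=s["orientation"]; return R.from_quat([q[1],q[2],q[3],q[0]])
E
python3 - <<'E'
from h import *
t=cv2.imread("pics/top0.png"); s=cv2.imread("pics/side0.png")
T=cv2.cvtColor(t,cv2.COLOR_BGR2HSV);S=cv2.cvtColor(s,cv2.COLOR_BGR2HSV)
def box(H,roi,lo,hi,nm):
    x0,y0,x1,y1=roi
    m=cv2.inRange(H[y0:y1,x0:x1],np.array(lo),np.array(hi))
    m=cv2.resize(m,None,fx=8,fy=8,interpolation=cv2.INTER_CUBIC);m=(m>127).astype(np.uint8)
    c=max(cv2.findContours(m,0,2)[0],key=cv2.contourArea)
    b=(cv2.boxPoints(cv2.minAreaRect(c))+.5)/8-.5+[x0,y0]
    M=cv2.moments(c); ce=(np.array([M['m10']/M['m00'],M['m01']/M['m00']])+.5)/8-.5+[x0,y0]
    print(nm,"box",b.round(1).tolist(),"cen",ce.round(2)); return b,ce
def rep(n,b,z):
    P=plane(n,b,z)[:,:2]; print("  world",P.round(4).tolist(),"mean",P.mean(0).round(4)); 
    for i in range(2):
        d=P[i+1]-P[i];print("  edge %.4f yaw %.1f"%(np.linalg.norm(d),np.degrees(np.arctan2(d[1],d[0]))))
b,c=box(T,(345,160,425,240),(20,100,120),(35,255,255),"yellow top"); rep("top",b,.010); print(plane("top",[c],.01))
b,c=box(T,(225,150,305,230),(100,90,40),(130,255,255),"blue"); rep("top",b,.052); print(plane("top",[c],.052))
b,c=box(T,(225,150,305,230),(0,0,150),(180,60,255),"white"); rep("top",b,.012)
b,c=box(T,(235,175,255,195),(170,120,80),(180,255,255),"red"); 
b1,c1=box(T,(235,175,255,195),(0,120,80),(5,255,255),"red2")
b2,c2=box(S,(260,225,290,255),(0,120,80),(5,255,255),"red side")
E
```

```text
yellow top box [[365.4, 204.9], [379.8, 181.0], [405.3, 196.3], [390.9, 220.2]] cen [385.39 200.59]
  world [[0.4665, -0.1424], [0.5506, -0.1959], [0.4948, -0.2832], [0.4116, -0.2293]] mean [ 0.4809 -0.2127]
  edge 0.0997 yaw -32.4
  edge 0.1036 yaw -122.6
[[ 0.4806489 -0.2128554  0.01     ]]
blue box [[248.3, 203.8], [257.6, 166.7], [289.8, 174.8], [280.5, 211.9]] cen [268.89 189.34]
  world [[0.471, 0.2596], [0.5991, 0.2288], [0.5692, 0.1184], [0.442, 0.1506]] mean [0.5203 0.1893]
  edge 0.1318 yaw -13.5
  edge 0.1145 yaw -105.2
[[0.51962451 0.18992784 0.052     ]]
white box [[237.3, 205.0], [248.1, 162.0], [293.2, 173.3], [282.4, 216.3]] cen [258.14 191.39]
  world [[0.4722, 0.305], [0.6255, 0.2688], [0.5821, 0.1089], [0.4304, 0.1474]] mean [0.5276 0.2075]
  edge 0.1574 yaw -13.3
  edge 0.1656 yaw -105.2
red box [[243.3, 186.0], [244.0, 185.3], [244.8, 186.0], [244.0, 186.8]] cen [244. 186.]
red2 box [[237.6, 184.3], [242.0, 182.0], [244.6, 187.2], [240.3, 189.4]] cen [241.34 185.54]
red side box [[273.6, 238.6], [276.6, 238.6], [276.6, 247.6], [273.6, 247.6]] cen [274.69 243.47]
```

Run:
```python
from h import *
t=cv2.imread("pics/top0.png"); s=cv2.imread("pics/side0.png")
a=cv2.resize(t[175:203,248:290],None,fx=18,fy=18,interpolation=cv2.INTER_NEAREST)
b=cv2.resize(s[215:250,258:305],None,fx=16,fy=16,interpolation=cv2.INTER_NEAREST)
cv2.imwrite("pics/z1.png",a);cv2.imwrite("pics/z2.png",b)
O=np.array([.521,.190]);y=np.radians(-14.4);ex=np.array([np.cos(y),np.sin(y)]);ey=np.array([-np.sin(y),np.cos(y)])
for n in("top","side"):
  for d in(38,-38):
    for x in(-12,0,12):
      P=O+ex*x/1e3+ey*d/1e3; print(n,d,x,proj(n,[[*P,.066]]).round(1),proj(n,[[*P,.052]]).round(1))
```

```text
top 38 -12 [[256.6 189.1]] [[257.2 189.7]]
top 38 0 [[257.5 185.7]] [[258.1 186.4]]
top 38 12 [[258.4 182.3]] [[259. 183.]]
top -38 -12 [[278.4 194.3]] [[278.8 194.9]]
top -38 0 [[279.3 190.9]] [[279.7 191.5]]
top -38 12 [[280.2 187.5]] [[280.5 188.1]]
side 38 -12 [[283.8 238.3]] [[283.9 241.5]]
side 38 0 [[280.9 236.8]] [[281.  239.9]]
side 38 12 [[277.9 235.3]] [[278.1 238.4]]
side -38 -12 [[298.1 225.4]] [[298.1 228.6]]
side -38 0 [[295.1 224. ]] [[295.2 227.2]]
side -38 12 [[292.2 222.6]] [[292.3 225.7]]
```

View pics/z1.png

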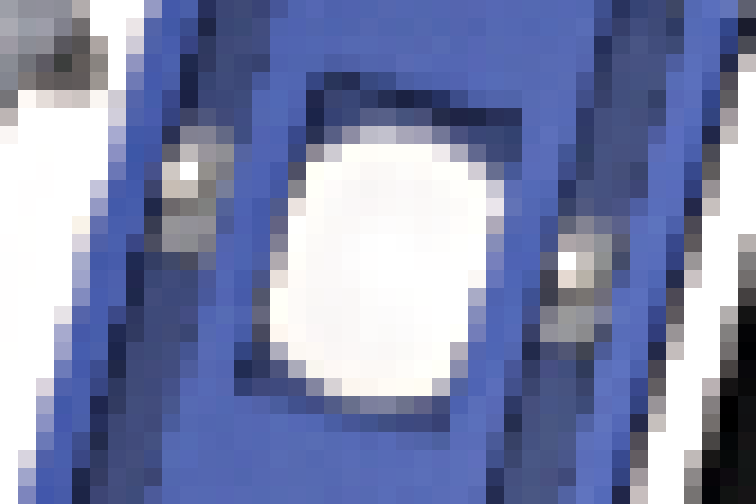

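View pics/z2.png

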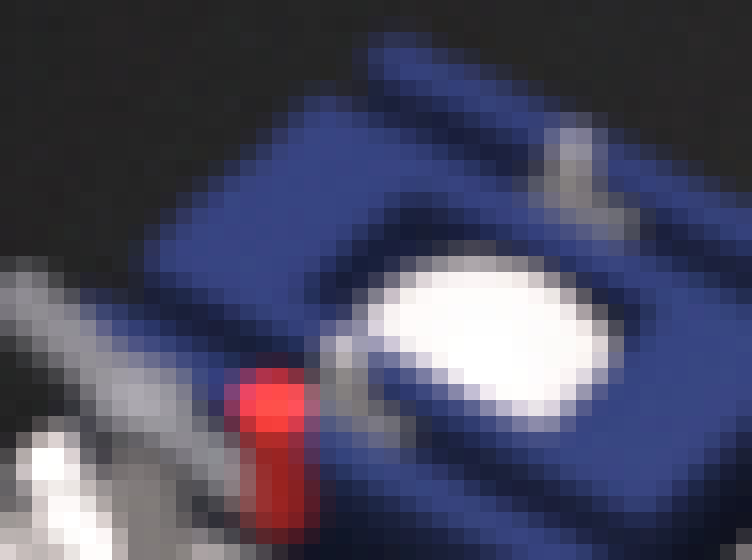

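Run:
```python
from h import *
for a,b in(((257.9,184.0),(279.1,235.8)),((279.0,189.0),(293.4,223.0))):
    print(tri(a,b),plane("top",[a],.066),plane("side",[b],.066))
print(tri((241.34,185.54),(274.69,243.47)), plane("top",[(241.34,185.54)],.09), plane("side",[(274.69,243.47)],.082))
```

```text
(array([0.53654052, 0.2255591 , 0.06685102]), np.float64(0.001053301829115813)) [[0.53617379 0.22553417 0.066     ]] [[0.53749057 0.22476387 0.066     ]]
(array([0.5174543 , 0.15389457, 0.06909186]), np.float64(8.782865487824111e-05)) [[0.51800184 0.15418146 0.066     ]] [[0.518809   0.15067447 0.066     ]]
(array([0.52832683, 0.27821663, 0.08319962]), np.float64(0.0008382500332773543)) [[0.52755717 0.27706733 0.09      ]] [[0.52845281 0.27707758 0.082     ]]
```

```bash
cat >> h.py <<'E'
def goto(p,yaw,s=None):
    """yaw: direction (deg) of jaw z axis, tool down; prints remaining in tool frame"""
    s=s or arm.sense(); Rc=Rt(s); 
    best=None
    for y in (yaw,yaw+180):
        a=np.radians(y); z=np.array([np.cos(a),np.sin(a),0]); x=np.array([0,0,-1.]); yv=np.cross(z,x)
        rv=np.degrees((Rc.inv()*R.from_matrix(np.c_[x,yv,z])).as_rotvec())
        if best is None or np.linalg.norm(rv)<np.linalg.norm(best): best=rv
    d=Rc.inv().apply(np.array(p)-s["ee_pos"])*1e3
    print("t %.2f pos"%s["t"],np.round(s["ee_pos"],4),"F",np.round(s["contact_force"],1),"M",np.round(s["torque"],2),"open %.1f"%(s["opening"]*1e3))
    print("shift mm",d.round(1),"rotvec deg",best.round(2), "jawyaw %.2f"%np.degrees(np.arctan2(*Rc.as_matrix()[[1,0],2])))
E
python3 -c "
from h import *
print(Rt().as_matrix().round(3));print(arm.sense()['joint_pos'].round(2))
goto([.481,-.2128,.10],-32.5)"
```

```text
[[-0.001  0.916  0.4  ]
 [ 0.002  0.4   -0.916]
 [-1.    -0.    -0.002]]
[ 1.09  0.63  0.04  1.52 -0.03  1.   -0.02]
t 0.10 pos [ 0.26   -0.5951  0.2305] F [0.8 0.8 0.2] M [-0.04 -0.03 -0.06] open 85.4
shift mm [ 130.9  355.6 -261.6] rotvec deg [-3.39e+01 -1.00e-01 -3.00e-02] jawyaw -66.40
```

Call:
servo_tool(translation=[[0, 33, -24], [0, 33, -24], [0, 33, -24], [0, 33, -24], [0, 33, -24]], rotation=[[0, 0, 0], [0, 0, 0], [0, 0, 0], [0, 0, 0], [0, 0, 0]], claw=[85, 85, 85, 85, 85], squeeze=30)

```text
t: 0.52
ee_pos: [0.3566, -0.4239, 0.2263]
orientation: [0.586, 0.391, 0.589, -0.396]
contact_force: [-0.1, -0.1, -0.3]
opening: 0.0851
```

```bash
python3 -c "
from h import *
goto([.481,-.2128,.10],-32.5)"
```

```text
t 0.52 pos [ 0.3566 -0.4239  0.2263] F [-0.1 -0.1 -0.3] M [ 0.03 -0.07  0.03] open 85.1
shift mm [ 124.6  196.5 -147.7] rotvec deg [-35.11  -0.16   0.49] jawyaw -67.61
```

Call:
servo_tool(translation=[[0, 32, -24], [0, 34, -20], [0, 36, -16], [10, 36, -11], [10, 36, -6]], rotation=[[-7, 0, 0], [-7, 0, 0], [-7, 0, 0], [-7, 0, 0], [-7, 0, 0]], claw=[85, 85, 85, 85, 85])

```text
t: 0.93
ee_pos: [0.4563, -0.2466, 0.2054]
orientation: [0.678, 0.191, 0.682, -0.195]
contact_force: [0.4, 0.4, -0.9]
opening: 0.0851
```

```bash
python3 -c "
from h import *
goto([.481,-.2128,.10],-32.5)"
```

```text
t 0.93 pos [ 0.4563 -0.2466  0.2054] F [ 0.4  0.4 -0.9] M [-0.05 -0.03  0.03] open 85.1
shift mm [105.1  42.5   3.6] rotvec deg [ 0.78 -0.17  0.41] jawyaw -31.72
```

Call:
servo_tool(translation=[[20, 25, 1], [25, 11, 1], [25, 3, 0], [15, 0, 0], [5, 0, 0]], rotation=[[0, 0, 0], [0, 0, 0], [0, 0, 0], [0, 0, 0], [0, 0, 0]], claw=[85, 85, 85, 60, 60])

```text
t: 1.35
ee_pos: [0.4855, -0.1996, 0.1117]
orientation: [0.682, 0.185, 0.683, -0.184]
contact_force: [-0.3, -0.6, 0.0]
opening: 0.0635
```

Run:
```python
from h import *
goto([.481,-.2128,.10],-32.5)
for n in("top","side"):
    f=arm.grab_frame(n)[:,:,::-1]; cv2.imwrite(f"pics/{n}1.png",f)
s=cv2.imread("pics/side1.png");t=cv2.imread("pics/top1.png")
cv2.imwrite("pics/c3.png",np.hstack([cv2.resize(s[120:220,297:377],(400,500)),cv2.resize(t[150:250,345:425],(400,500))]))
```

```text
t 1.35 pos [ 0.4855 -0.1996  0.1117] F [-0.3 -0.6  0. ] M [-0.02 -0.01 -0.04] open 63.5
shift mm [ 11.7 -13.7   2.8] rotvec deg [ 2.22 -0.07 -0.09] jawyaw -30.28
```

View pics/c3.png

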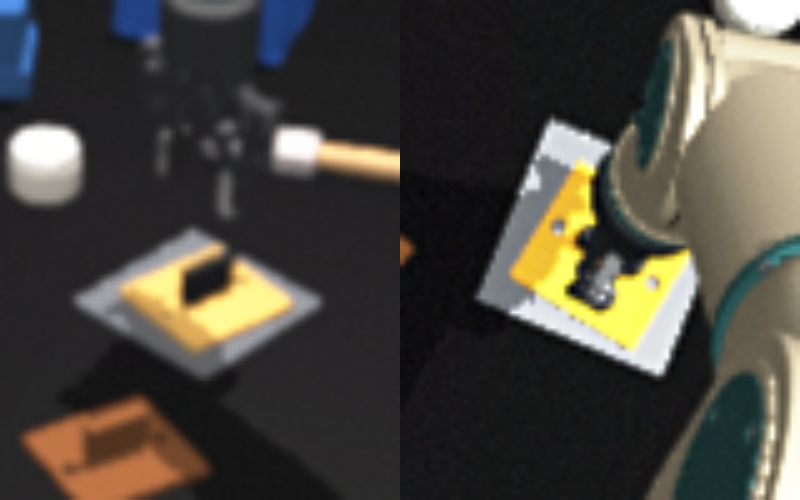

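Run:
```python
from h import *
H=plane("top",[(376.5,195.1),(395.3,206.3)],.01); print(H.mean(0),np.degrees(np.arctan2(*(H[0]-H[1])[[1,0]])),np.linalg.norm(H[0]-H[1]))
t=cv2.imread("pics/top0.png");s=cv2.imread("pics/side0.png")
def dark(I,roi,th):
    x0,y0,x1,y1=roi; g=cv2.resize(I[y0:y1,x0:x1].max(2),None,fx=8,fy=8,interpolation=cv2.INTER_CUBIC)
    m=(g<th).astype(np.uint8); c=max(cv2.findContours(m,0,2)[0],key=cv2.contourArea)
    r=cv2.minAreaRect(c); return (np.array(r[0])+.5)/8-.5+[x0,y0],np.array(r[1])/8,r[2]
a=dark(t,(378,192,397,208),120);b=dark(s,(330,165,348,184),120);print(a,b)
print(plane("top",[a[0]],.03),tri(a[0],b[0]))
# yellow edges by line fits, side view too
S=cv2.cvtColor(s,cv2.COLOR_BGR2HSV)
m=cv2.inRange(S[155:200,315:375],(12,70,120),(35,255,255));m=(cv2.resize(m,None,fx=8,fy=8,interpolation=cv2.INTER_CUBIC)>127).astype(np.uint8)
c=max(cv2.findContours(m,0,2)[0],key=cv2.contourArea);c=cv2.approxPolyDP(c,12,True).reshape(-1,2)/8.-.45+[315,155];print(c.round(1).tolist())
print(plane("side",c,.01).round(4).tolist())
goto([.481,-.2128,.10],-32.5)
```

```text
[ 0.48026505 -0.21455082  0.01      ] 57.74904632144632 0.07574567071566553
(array([386.38786697, 199.8327198 ]), array([14.12719536,  4.84483528]), 30.963754653930664) (array([338.5, 172.5]), array([15.875, 17.875]), 90.0)
[[ 0.48063696 -0.2127013   0.03      ]] (array([ 0.47938646, -0.20984195,  0.0445188 ]), np.float64(0.0013229030962053385))
[[355.4, 179.8], [344.3, 171.4], [340.0, 178.6], [333.7, 180.4], [333.6, 173.7], [340.0, 171.4], [341.0, 168.6], [320.6, 176.9], [320.7, 179.3], [335.3, 190.6], [354.3, 182.3]]
[[0.4162, -0.2343, 0.01], [0.4746, -0.2728, 0.01], [0.4753, -0.2198, 0.01], [0.4947, -0.1985, 0.01], [0.51, -0.2418, 0.01], [0.4906, -0.2665, 0.01], [0.4932, -0.2874, 0.01], [0.5507, -0.2016, 0.01], [0.5447, -0.1867, 0.01], [0.4678, -0.1387, 0.01], [0.4156, -0.2167, 0.01]]
t 1.45 pos [ 0.4855 -0.2005  0.1128] F [ 0.2 -0.4  0.1] M [-0.01  0.02  0.02] open 60.1
shift mm [ 12.8 -12.9   2.4] rotvec deg [ 2.15 -0.02 -0.08] jawyaw -30.35
```

Call:
servo_tool(translation=[[5, -10, 2], [5, -2, 0], [0, 0, 0]], rotation=[[2, 0, 0], [0, 0, 0], [0, 0, 0]], claw=[60, 60, 60])

```text
t: 1.7
ee_pos: [0.4817, -0.2151, 0.1044]
orientation: [0.68, 0.199, 0.677, -0.199]
contact_force: [-0.4, -0.6, 0.1]
opening: 0.0597
```

Run:
```python
from h import *
goto([.481,-.2128,.10],-32.5)
```

```text
t 1.70 pos [ 0.4817 -0.2151  0.1044] F [-0.4 -0.6  0.1] M [0.02 0.04 0.02] open 59.7
shift mm [ 4.3  1.6 -1.9] rotvec deg [-0.2   0.22 -0.07] jawyaw -32.70
```

Call:
servo_tool(translation=[[20, 1, -1], [25, 1, 0], [20, 0, 0], [6, 0, 0], [0, 0, 0]], rotation=[[0, 0, 0], [0, 0, 0], [0, 0, 0], [0, 0, 0], [0, 0, 0]], claw=[50, 45, 40, 40, 40])

```text
t: 2.12
ee_pos: [0.4851, -0.2195, 0.0357]
orientation: [0.683, 0.201, 0.672, -0.203]
contact_force: [0.2, 0.0, 0.1]
opening: 0.0399
```

Run:
```python
from h import *
goto([.481,-.213,.018],-32.4)
```

```text
t 2.12 pos [ 0.4851 -0.2195  0.0357] F [0.2 0.  0.1] M [0.   0.04 0.02] open 39.9
shift mm [17.6  3.2 -7.3] rotvec deg [-0.79  0.91 -0.08] jawyaw -33.19
```

Call:
servo_tool(translation=[[4, 3, -7], [4, 0, 0], [0, 0, 0]], rotation=[[0.7, 0.9, -0.1], [0, 0, 0], [0, 0, 0]], claw=[40, 40, 40])

```text
t: 2.37
ee_pos: [0.4816, -0.2139, 0.0293]
orientation: [0.677, 0.207, 0.675, -0.207]
contact_force: [-0.2, -0.2, -0.3]
opening: 0.0401
```

Run:
```python
from h import *
goto([.481,-.213,.018],-32.4)
```

```text
t 2.37 pos [ 0.4816 -0.2139  0.0293] F [-0.2 -0.2 -0.3] M [-0.01  0.04 -0.03] open 40.1
shift mm [11.3  0.4 -1. ] rotvec deg [-1.67  0.11 -0.01] jawyaw -34.07
```

Call:
servo_tool(translation=[[5, 0, -1], [5, 0, 0], [1, 0, 0], [0, 0, 0]], rotation=[[-1.7, 0, 0], [0, 0, 0], [0, 0, 0], [0, 0, 0]], claw=[40, 40, 40, 40])

```text
t: 2.7
ee_pos: [0.4823, -0.2137, 0.0194]
orientation: [0.682, 0.196, 0.677, -0.196]
contact_force: [-0.9, -1.2, -0.5]
opening: 0.0397
```

Run:
```python
from h import *
goto([.481,-.213,.018],-32.4)
f=arm.grab_frame("side")[:,:,::-1]
cv2.imwrite("pics/c4.png",cv2.resize(f[130:210,297:377],(600,600),interpolation=cv2.INTER_CUBIC))
```

```text
t 2.70 pos [ 0.4823 -0.2137  0.0194] F [-0.9 -1.2 -0.5] M [-0.03 -0.01  0.04] open 39.7
shift mm [ 1.4 -0.1 -1.5] rotvec deg [ 0.25  0.33 -0.06] jawyaw -32.15
```

View pics/c4.png

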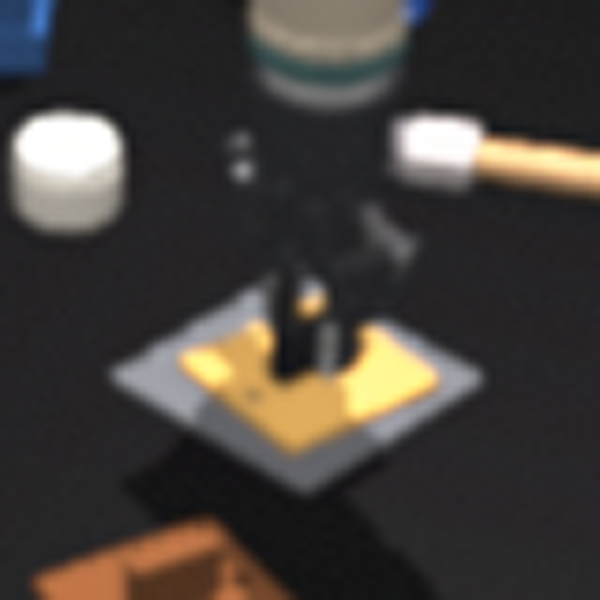

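Call:
servo_tool(translation=[[0, 0, -1], [0, 0, 0], [0, 0, 0], [0, 0, 0], [0, 0, 0]], rotation=[[0.2, 0.3, 0], [0, 0, 0], [0, 0, 0], [0, 0, 0], [0, 0, 0]], claw=[35, 28, 20, 10, 5], squeeze=40)

```text
t: 3.17
ee_pos: [0.4821, -0.2135, 0.0199]
orientation: [0.68, 0.198, 0.678, -0.197]
contact_force: [0.1, 1.3, -2.8]
opening: 0.0139
```

Call:
servo_tool(translation=[[0, 0, 0], [0, 0, 0]], rotation=[[0, 0, 0], [0, 0, 0]], claw=[5, 5])

```text
t: 3.33
ee_pos: [0.4822, -0.2135, 0.0199]
orientation: [0.68, 0.198, 0.678, -0.197]
contact_force: [0.7, -0.3, -0.7]
opening: 0.0133
```

Run:
```python
from h import *
goto([.481,-.213,.018],-32.4)
```

```text
t 3.33 pos [ 0.4822 -0.2135  0.0199] F [ 0.7 -0.3 -0.7] M [ 0.04 -0.03 -0.01] open 13.3
shift mm [ 1.9 -0.2 -1.2] rotvec deg [ 0.01  0.09 -0.08] jawyaw -32.39
```

Call:
servo_tool(translation=[[-8, 0, 0], [-15, 0, 0], [-25, 0, 0], [-35, 0, 0], [-35, 0, 0]], rotation=[[0, 0, 0], [0, 0, 0], [0, 0, 0], [0, 0, 0], [0, 0, 0]], claw=[5, 5, 5, 5, 5])

```text
t: 3.75
ee_pos: [0.4732, -0.21, 0.1336]
orientation: [0.671, 0.198, 0.687, -0.196]
contact_force: [0.5, -0.8, -5.4]
opening: 0.0134
```

Run:
```python
from h import *
goto([.5276,.189,.14],-14.4)
f=arm.grab_frame("side")[:,:,::-1]
cv2.imwrite("pics/c5.png",cv2.resize(f[100:200,287:387],(600,600),interpolation=cv2.INTER_CUBIC))
```

```text
t 3.75 pos [ 0.4732 -0.21    0.1336] F [ 0.5 -0.8 -5.4] M [-0.06 -0.16 -0.02] open 13.4
shift mm [  -3.7  366.2 -167.6] rotvec deg [-1.793e+01 -1.370e+00 -1.000e-02] jawyaw -32.34
```

View pics/c5.png

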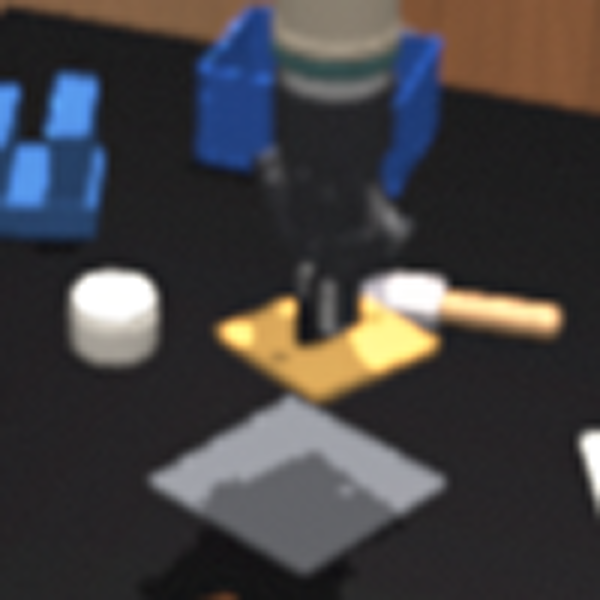

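Call:
servo_tool(translation=[[-4, 26, -12], [-2, 35, -16], [0, 36, -16], [0, 36, -14], [0, 36, -12]], rotation=[[0, -0.7, 0], [0, -0.5, 0], [-3, 0, 0], [-3, 0, 0], [-3, 0, 0]], claw=[5, 5, 5, 5, 5])

```text
t: 4.22
ee_pos: [0.5024, -0.0392, 0.1493]
orientation: [0.696, 0.145, 0.686, -0.155]
contact_force: [1.0, 0.7, -5.6]
opening: 0.0131
```

Run:
```python
from h import *
goto([.5276,.189,.14],-14.4)
```

```text
t 4.22 pos [ 0.5024 -0.0392  0.1493] F [ 1.   0.7 -5.6] M [ 0.08 -0.03 -0.05] open 13.1
shift mm [  5.6 218.3 -71.6] rotvec deg [-10.04   0.95   0.72] jawyaw -24.43
```

Call:
servo_tool(translation=[[0, 35, -11], [0, 36, -10], [0, 36, -8], [0, 34, -6], [0, 18, -3]], rotation=[[-3, 0.3, 0.3], [-3, 0.3, 0.2], [-2, 0.2, 0.2], [0, 0, 0], [0, 0, 0]], claw=[5, 5, 5, 5, 5])

```text
t: 4.63
ee_pos: [0.5154, 0.1365, 0.1475]
orientation: [0.7, 0.096, 0.702, -0.095]
contact_force: [-0.2, 1.1, -4.8]
opening: 0.0132
```

Call:
servo_tool(translation=[[0, 0, 0], [0, 0, 0]], rotation=[[0, 0, 0], [0, 0, 0]], claw=[5, 5])

```text
t: 4.8
ee_pos: [0.5137, 0.1439, 0.147]
orientation: [0.699, 0.094, 0.703, -0.09]
contact_force: [-0.4, -0.5, -5.4]
opening: 0.0137
```

Run:
```python
from h import *
goto([.5276,.189,.14],-14.4)
```

```text
t 4.80 pos [0.5137 0.1439 0.147 ] F [-0.4 -0.5 -5.4] M [-0.08 -0.01  0.03] open 13.7
shift mm [ 7.2 47.1  1.9] rotvec deg [-0.54 -0.32 -0.24] jawyaw -14.94
```

Call:
servo_tool(translation=[[2, 20, 0], [2, 20, 0], [0, 5, -3], [0, 0, 0], [0, 0, 0]], rotation=[[-0.5, -0.3, -0.2], [0, 0, 0], [0, 0, 0], [0, 0, 0], [0, 0, 0]], claw=[5, 5, 5, 5, 5])

```text
t: 5.22
ee_pos: [0.5191, 0.1813, 0.1412]
orientation: [0.699, 0.088, 0.703, -0.094]
contact_force: [-0.2, 0.1, -5.9]
opening: 0.0129
```

Run:
```python
from h import *
goto([.5276,.189,.14],-14.4)
for n in("top","side"):
    f=arm.grab_frame(n)[:,:,::-1]; cv2.imwrite(f"pics/{n}2.png",f)
s=cv2.imread("pics/side2.png");t=cv2.imread("pics/top2.png")
cv2.imwrite("pics/c6.png",np.hstack([cv2.resize(s[180:280,245:325],(400,500)),cv2.resize(t[140:240,225:305],(400,500))]))
```

```text
t 5.22 pos [0.5191 0.1813 0.1412] F [-0.2  0.1 -5.9] M [-0.04 -0.01  0.05] open 12.9
shift mm [1.1 9.6 6.3] rotvec deg [-0.4  -0.3   0.51] jawyaw -14.80
```

View pics/c6.png

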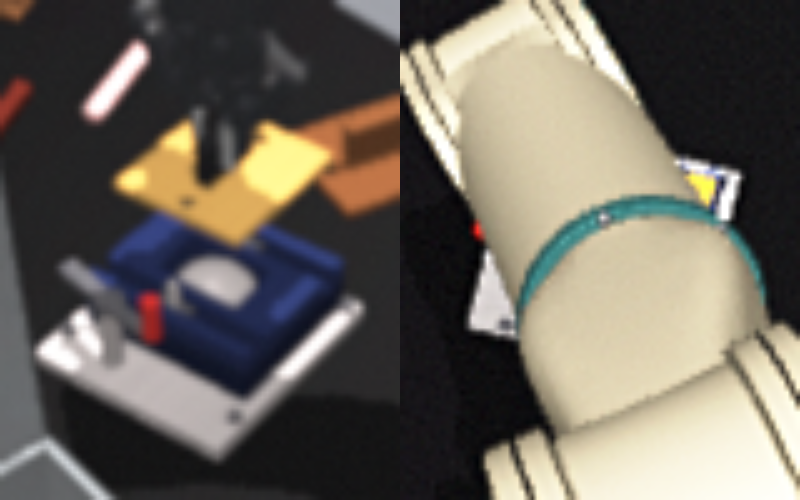

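```bash
cat >> h.py <<'E'
def platecheck(img,roi,zt,s,th=(12,70,90)):
    x0,y0,x1,y1=roi
    H=cv2.cvtColor(img,cv2.COLOR_BGR2HSV)[y0:y1,x0:x1]
    m=cv2.inRange(H,th,(35,255,255));m=(cv2.resize(m,None,fx=8,fy=8,interpolation=cv2.INTER_CUBIC)>127).astype(np.uint8)
    c=max(cv2.findContours(m,0,2)[0],key=cv2.contourArea);c=cv2.approxPolyDP(c,14,True).reshape(-1,2)/8.-.45+[x0,y0]
    W=plane("side",c,zt); p=s["ee_pos"]; M=Rt(s).as_matrix()
    L=(W-p)@M
    for a,b in zip(c,L): print(a.round(1),"tool y,z mm",(b[1:]*1e3).round(1))
E
python3 - <<'E'
from h import *
s=cv2.imread("pics/side2.png"); st=arm.sense()
platecheck(s,(262,198,315,235),st["ee_pos"][2]-.0099,st)
g=s[214:228,276:290].max(2); print(g)
E
```

```text
[266.6 216.2] tool y,z mm [53.7 49.3]
[293.  228.4] tool y,z mm [ 49.7 -53. ]
[314.4 212.4] tool y,z mm [-50.8 -61.4]
[314.4 206.6] tool y,z mm [-74.8 -44.2]
[312.8 210.6] tool y,z mm [-55.3 -51.8]
[296.9 203.6] tool y,z mm [-53.5  10.6]
[291.4 213.3] tool y,z mm [-4.  -5.1]
[285.3 216.7] tool y,z mm [20.5  0.3]
[284.4 206.9] tool y,z mm [-15.7  32.6]
[280.9 203.6] tool y,z mm [-22.5  52.5]
[[219 220 220 220 220 220 208 164  80  25  25  25  37  75]
 [219 220 219 220 220 220 216 180  95  27  25  43  83 141]
 [220 220 220 220 220 220 220 196 129  74  56  92 150 195]
 [220 220 219 220 220 221 221 215 188 152 129 155 199 219]
 [220 220 220 220 219 216 216 218 216 206 198 204 218 222]
 [215 219 221 219 208 186 175 186 209 220 220 221 221 221]
 [188 204 215 218 202 157 135 159 200 219 221 221 221 221]
 [136 166 187 205 206 187 174 194 214 220 220 220 222 223]
 [ 92 110 139 166 181 192 202 214 221 220 221 221 223 223]
 [117 126 120 110 134 158 177 198 213 218 222 223 223 223]
 [129 130 131 127 118 105 129 158 178 199 216 223 224 224]
 [130 131 129 126 116  97  80  99 120 151 179 202 217 222]
 [131 130 123 105  94  84  78  75  71  92 122 154 180 201]
 [130 125 114  91  82  77  70  64  63  66  71  93 121 153]]
```

Run:
```python
from h import *
st=arm.sense();p=st["ee_pos"];M=Rt(st).as_matrix();print(p,M[:,1].round(3),M[:,2].round(3))
for z in(p[2]-.0099,p[2]-.0129): print(((plane("side",[(282.05,219.95)],z)-p)@M*1e3).round(1))
c=np.array([[266.6,216.2],[293,228.4],[281.5,203.4]])
# test: TCP bias from projecting expected hole
print(proj("side",[p+M@[.0099,.038,0]]))
```

```text
[0.51905581 0.18071546 0.14130604] [ 0.256  0.967 -0.009] [ 0.967 -0.256 -0.005]
[[ 9.5 38.8 -1.3]]
[[12.6 36.2  0.9]]
[[281.89320075 219.73157554]]
```

Run:
```python
from h import *
goto([.5199,.1908,.09],-14.4)
```

```text
t 5.32 pos [0.5191 0.1807 0.1413] F [-0.   0.5 -5.1] M [ 0.01 -0.05  0.03] open 13.3
shift mm [51.2 10.4 -1.5] rotvec deg [-0.46 -0.31  0.53] jawyaw -14.86
```

Call:
servo_tool(translation=[[8, 8, -1], [12, 2, 0], [12, 0, 0], [5, 0, 0], [0, 0, 0]], rotation=[[-0.4, -0.3, 0.5], [0, 0, 0], [0, 0, 0], [0, 0, 0], [0, 0, 0]], claw=[5, 5, 5, 5, 5])

```text
t: 5.73
ee_pos: [0.5212, 0.1834, 0.1026]
orientation: [0.701, 0.09, 0.701, -0.093]
contact_force: [-0.5, -0.3, -5.8]
opening: 0.0125
```

Run:
```python
from h import *
goto([.5199,.1908,.09],-14.4)
```

```text
t 5.73 pos [0.5212 0.1834 0.1026] F [-0.5 -0.3 -5.8] M [-0.03  0.01  0.  ] open 12.5
shift mm [12.6  6.9 -3.2] rotvec deg [-0.53  0.06  0.25] jawyaw -14.93
```

Call:
servo_tool(translation=[[2, 8, -3], [4, 2, 0], [2, 0, 0], [0, 0, 0]], rotation=[[-0.5, 0, 0.2], [0, 0, 0], [0, 0, 0], [0, 0, 0]], claw=[5, 5, 5, 5])

```text
t: 6.07
ee_pos: [0.5212, 0.1935, 0.094]
orientation: [0.702, 0.089, 0.701, -0.09]
contact_force: [-0.8, 0.3, -6.3]
opening: 0.0134
```

Run:
```python
from h import *
goto([.5199,.1908,.085],-14.4)
f=arm.grab_frame("side")[:,:,::-1];cv2.imwrite("pics/side3.png",f)
cv2.imwrite("pics/c7.png",cv2.resize(f[185:265,245:325],(600,600),interpolation=cv2.INTER_CUBIC))
```

```text
t 6.07 pos [0.5212 0.1935 0.094 ] F [-0.8  0.3 -6.3] M [-0.    0.04 -0.05] open 13.4
shift mm [ 9.  -2.9 -0.6] rotvec deg [-0.09  0.06  0.08] jawyaw -14.49
```

View pics/c7.png

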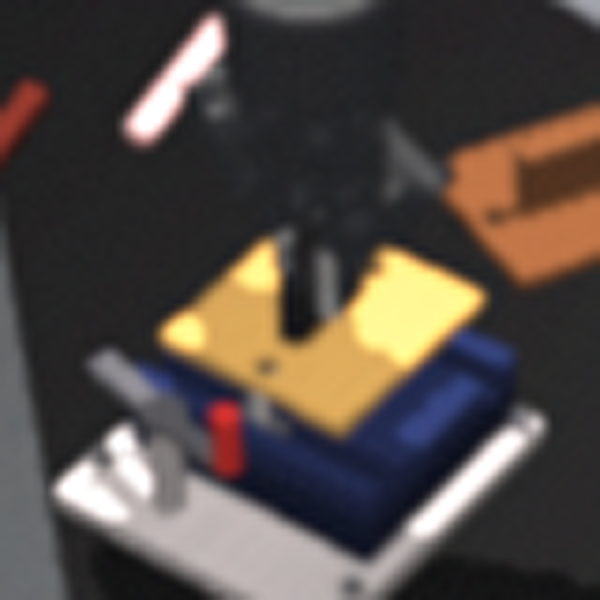

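Call:
servo_tool(translation=[[2, -2.5, -1], [3, -1, 0], [2, 0, 0], [0, 0, 0]], rotation=[[0, 0, 0], [0, 0, 0], [0, 0, 0], [0, 0, 0]], claw=[5, 5, 5, 5])

```text
t: 6.45
ee_pos: [0.5198, 0.19, 0.0874]
orientation: [0.702, 0.089, 0.701, -0.09]
contact_force: [0.7, 0.1, -5.9]
opening: 0.0131
```

Run:
```python
from h import *
goto([.5199,.1908,.082],-14.4)
```

```text
t 6.45 pos [0.5198 0.19   0.0874] F [ 0.7  0.1 -5.9] M [-0.02 -0.01 -0.  ] open 13.1
shift mm [ 5.4  0.8 -0.1] rotvec deg [-0.09  0.16  0.04] jawyaw -14.49
```

Call:
servo_tool(translation=[[1.5, 0.6, 0], [1.5, 0, 0], [1, 0, 0], [0.5, 0, 0]], rotation=[[0, 0, 0], [0, 0, 0], [0, 0, 0], [0, 0, 0]], claw=[5, 5, 5, 5])

```text
t: 6.78
ee_pos: [0.5203, 0.1905, 0.0826]
orientation: [0.703, 0.089, 0.7, -0.09]
contact_force: [-0.5, 0.2, -6.2]
opening: 0.0132
```

Run:
```python
from h import *
goto([.5199,.1908,.082],-14.4)
```

```text
t 6.78 pos [0.5203 0.1905 0.0826] F [-0.5  0.2 -6.2] M [0.03 0.02 0.01] open 13.2
shift mm [ 0.6  0.2 -0.5] rotvec deg [-0.12  0.18  0.03] jawyaw -14.52
```

Call:
servo_tool(translation=[[0.6, 0, -0.5], [0.6, 0, 0], [0.5, 0, 0]], rotation=[[-0.1, 0.2, 0], [0, 0, 0], [0, 0, 0]], claw=[5, 5, 5])

```text
t: 7.03
ee_pos: [0.5198, 0.1907, 0.0817]
orientation: [0.701, 0.089, 0.702, -0.089]
contact_force: [-2.1, -0.4, 2.8]
opening: 0.013
```

Run:
```python
from h import *
goto([.5199,.1908,.082],-14.4)
```

```text
t 7.03 pos [0.5198 0.1907 0.0817] F [-2.1 -0.4  2.8] M [-0.17  0.41 -0.01] open 13.0
shift mm [-0.3  0.1  0.1] rotvec deg [-0.01 -0.02  0.03] jawyaw -14.41
```

Call:
servo_tool(translation=[[-0.1, 0, 0.8], [0, 0, 0.8], [0, 0, 0.8]], rotation=[[0, 0, 0], [0, 0, 0], [0, 0, 0]], claw=[5, 5, 5])

```text
t: 7.28
ee_pos: [0.5222, 0.1903, 0.0819]
orientation: [0.701, 0.089, 0.702, -0.089]
contact_force: [-0.6, 0.3, -4.1]
opening: 0.0133
```

Run:
```python
from h import *
goto([.5276,.1888,.082],-14.4)
```

```text
t 7.28 pos [0.5222 0.1903 0.0819] F [-0.6  0.3 -4.1] M [0.05 0.1  0.  ] open 13.3
shift mm [-0.1 -0.1  5.6] rotvec deg [ 0.01 -0.01  0.  ] jawyaw -14.39
```

Call:
servo_tool(translation=[[0.15, 0, 0.8], [0.1, 0, 0.8], [0.1, 0, 0.8]], rotation=[[0, 0, 0], [0, 0, 0], [0, 0, 0]], claw=[5, 5, 5])

```text
t: 7.53
ee_pos: [0.5236, 0.1901, 0.0814]
orientation: [0.701, 0.088, 0.702, -0.089]
contact_force: [-1.9, 1.0, -3.4]
opening: 0.0132
```

Run:
```python
from h import *
goto([.5276,.1888,.082],-14.4)
```

```text
t 7.53 pos [0.5236 0.1901 0.0814] F [-1.9  1.  -3.4] M [ 0.04  0.32 -0.08] open 13.2
shift mm [-0.7 -0.3  4.2] rotvec deg [ 0.03 -0.14  0.03] jawyaw -14.37
```

Call:
servo_tool(translation=[[0, 0, 0.8], [0.1, 0, 0.8], [0.1, 0, 0.8]], rotation=[[0, 0, 0], [0, 0, 0], [0, 0, 0]], claw=[5, 5, 5])

```text
t: 7.78
ee_pos: [0.5268, 0.1893, 0.0807]
orientation: [0.701, 0.088, 0.702, -0.088]
contact_force: [0.2, 0.1, -5.2]
opening: 0.0132
```

Run:
```python
from h import *
goto([.5276,.1888,.082],-14.4)
```

```text
t 7.78 pos [0.5268 0.1893 0.0807] F [ 0.2  0.1 -5.2] M [ 0.07 -0.01  0.02] open 13.2
shift mm [-1.3 -0.3  0.9] rotvec deg [ 0.03 -0.08  0.01] jawyaw -14.37
```

Call:
servo_tool(translation=[[0.5, 0, 0.3], [0.5, 0, 0], [0.5, 0, 0]], rotation=[[0, 0, 0], [0, 0, 0], [0, 0, 0]], claw=[5, 5, 5])

```text
t: 8.03
ee_pos: [0.5281, 0.1887, 0.0788]
orientation: [0.701, 0.089, 0.702, -0.089]
contact_force: [-0.6, 0.7, -5.2]
opening: 0.013
```

Run:
```python
from h import *
goto([.5276,.1888,.068],-14.4)
```

```text
t 8.03 pos [0.5281 0.1887 0.0788] F [-0.6  0.7 -5.2] M [-0.01 -0.02 -0.  ] open 13.0
shift mm [10.8 -0.  -0.5] rotvec deg [-0.01 -0.02  0.01] jawyaw -14.41
```

Call:
servo_tool(translation=[[0.6, 0, 0], [0.6, 0, 0], [0.6, 0, 0], [0.6, 0, 0]], rotation=[[0, 0, 0], [0, 0, 0], [0, 0, 0], [0, 0, 0]], claw=[5, 5, 5, 5])

```text
t: 8.37
ee_pos: [0.528, 0.1889, 0.076]
orientation: [0.701, 0.089, 0.702, -0.089]
contact_force: [-1.0, 0.2, -5.7]
opening: 0.0129
```

Run:
```python
from h import *
goto([.5276,.1888,.068],-14.4)
```

```text
t 8.37 pos [0.528  0.1889 0.076 ] F [-1.   0.2 -5.7] M [0.03 0.01 0.01] open 12.9
shift mm [ 8.  -0.2 -0.4] rotvec deg [-0.   -0.03 -0.  ] jawyaw -14.40
```

Call:
servo_tool(translation=[[0.7, 0, 0], [0.7, 0, 0], [0.7, 0, 0], [0.7, 0, 0], [0.7, 0, 0]], rotation=[[0, 0, 0], [0, 0, 0], [0, 0, 0], [0, 0, 0], [0, 0, 0]], claw=[5, 5, 5, 5, 5])

```text
t: 8.78
ee_pos: [0.5279, 0.1889, 0.0721]
orientation: [0.701, 0.089, 0.702, -0.089]
contact_force: [0.1, 0.0, -5.8]
opening: 0.0132
```

Run:
```python
from h import *
goto([.5276,.1888,.068],-14.4)
```

```text
t 8.78 pos [0.5279 0.1889 0.0721] F [ 0.1  0.  -5.8] M [ 0.02 -0.01  0.04] open 13.2
shift mm [ 4.1 -0.1 -0.3] rotvec deg [ 0.   -0.03  0.  ] jawyaw -14.40
```

Call:
servo_tool(translation=[[0.6, 0, 0], [0.6, 0, 0], [0.6, 0, 0], [0.5, 0, 0]], rotation=[[0, 0, 0], [0, 0, 0], [0, 0, 0], [0, 0, 0]], claw=[5, 5, 5, 5])

```text
t: 9.12
ee_pos: [0.5279, 0.1888, 0.0695]
orientation: [0.701, 0.089, 0.702, -0.089]
contact_force: [-0.4, 0.4, -5.4]
opening: 0.0129
```

Run:
```python
from h import *
goto([.5276,.1888,.068],-14.4)
```

```text
t 9.12 pos [0.5279 0.1888 0.0695] F [-0.4  0.4 -5.4] M [0.   0.01 0.03] open 12.9
shift mm [ 1.5 -0.1 -0.3] rotvec deg [ 0.   -0.03  0.01] jawyaw -14.40
```

Call:
servo_tool(translation=[[0.4, 0, 0], [0.4, 0, 0], [0.4, 0, 0]], rotation=[[0, 0, 0], [0, 0, 0], [0, 0, 0]], claw=[5, 5, 5])

```text
t: 9.37
ee_pos: [0.528, 0.1888, 0.0681]
orientation: [0.701, 0.089, 0.702, -0.089]
contact_force: [0.5, 0.3, -4.8]
opening: 0.0132
```

Run:
```python
from h import *
goto([.5276,.1888,.068],-14.4)
```

```text
t 9.37 pos [0.528  0.1888 0.0681] F [ 0.5  0.3 -4.8] M [ 0.01  0.03 -0.03] open 13.2
shift mm [ 0.1 -0.1 -0.3] rotvec deg [ 0.   -0.03  0.01] jawyaw -14.40
```

Call:
servo_tool(translation=[[0.3, 0, 0], [0.2, 0, 0]], rotation=[[0, 0, 0], [0, 0, 0]], claw=[5, 5])

```text
t: 9.53
ee_pos: [0.5279, 0.1888, 0.0679]
orientation: [0.701, 0.089, 0.702, -0.089]
contact_force: [-0.9, 0.2, -1.5]
opening: 0.013
```

Run:
```python
from h import *
goto([.5276,.1888,.068],-14.4)
```

```text
t 9.53 pos [0.5279 0.1888 0.0679] F [-0.9  0.2 -1.5] M [0.01 0.14 0.  ] open 13.0
shift mm [-0.1 -0.1 -0.3] rotvec deg [ 0.   -0.03  0.01] jawyaw -14.40
```

Call:
servo_tool(translation=[[0, 0, 0], [0, 0, 0]], rotation=[[0, 0, 0], [0, 0, 0]], claw=[5, 5])

```text
t: 9.7
ee_pos: [0.528, 0.1889, 0.068]
orientation: [0.701, 0.089, 0.702, -0.089]
contact_force: [0.6, -0.4, -5.3]
opening: 0.0131
```

Run:
```python
from h import *
f=arm.grab_frame("side")[:,:,::-1];cv2.imwrite("pics/side4.png",f)
goto([.5276,.1888,.068],-14.4)
cv2.imwrite("pics/c8.png",cv2.resize(f[185:265,245:325],(600,600),interpolation=cv2.INTER_CUBIC))
```

```text
t 9.75 pos [0.528  0.1888 0.068 ] F [ 0.1 -0.4 -6.1] M [-0.02  0.05  0.04] open 13.3
shift mm [-0.  -0.1 -0.4] rotvec deg [-0.   -0.02  0.  ] jawyaw -14.40
```

View pics/c8.png

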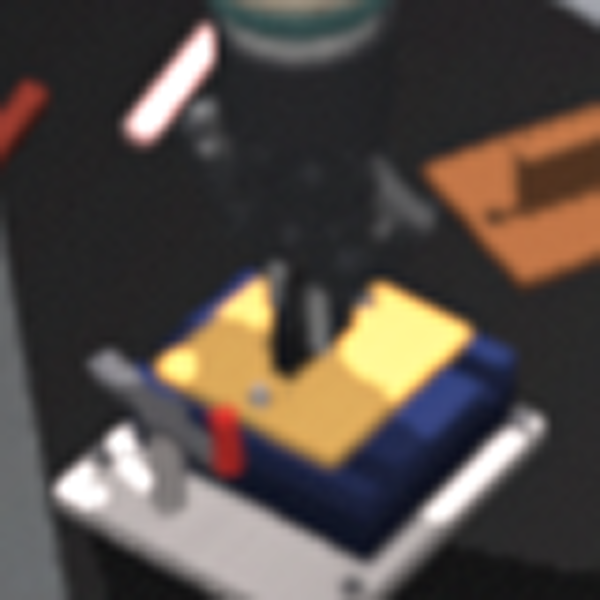

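Call:
servo_tool(translation=[[0.25, 0, 0], [0.1, 0, 0], [0, 0, 0], [0, 0, 0], [0, 0, 0]], rotation=[[0, 0, 0], [0, 0, 0], [0, 0, 0], [0, 0, 0], [0, 0, 0]], claw=[5, 20, 30, 40, 40])

```text
t: 10.17
ee_pos: [0.5303, 0.1898, 0.0696]
orientation: [0.703, 0.09, 0.7, -0.088]
contact_force: [0.8, 0.2, 0.2]
opening: 0.04
```

Run:
```python
from h import *
goto([.5276,.1888,.068],-14.4)
```

```text
t 10.17 pos [0.5303 0.1898 0.0696] F [0.8 0.2 0.2] M [-0.03 -0.01  0.03] open 40.0
shift mm [ 1.5 -1.6 -2.4] rotvec deg [-0.    0.23 -0.18] jawyaw -14.40
```

Call:
servo_tool(translation=[[-5, 0, -1], [-20, 0, 0], [-30, 0, 0], [-30, 0, 0], [-10, 0, 0]], rotation=[[0, 0.2, 0], [0, 0, 0], [0, 0, 0], [0, 0, 0], [0, 0, 0]], claw=[40, 40, 40, 40, 40])

```text
t: 10.58
ee_pos: [0.5273, 0.1894, 0.1667]
orientation: [0.7, 0.089, 0.703, -0.088]
contact_force: [0.5, 0.3, 1.0]
opening: 0.0402
```

Run:
```python
from h import *
print(plane("top",[(203,192),(175,168),(175,243)],.1))
f=arm.grab_frame("side")[:,:,::-1];cv2.imwrite("pics/side5.png",f)
goto([.528,.2775,.13],59)
cv2.imwrite("pics/c9.png",cv2.resize(f[160:270,225:335],(600,600),interpolation=cv2.INTER_CUBIC))
```

```text
[[0.50615344 0.40126758 0.1       ]
 [0.58822964 0.49687955 0.1       ]
 [0.34075593 0.48763368 0.1       ]]
t 10.63 pos [0.528  0.1896 0.1674] F [0.4 0.6 0.5] M [0.   0.03 0.02] open 40.0
shift mm [ 37.6  85.1 -21.6] rotvec deg [-73.37  -0.16  -0.17] jawyaw -14.37
```

View pics/c9.png

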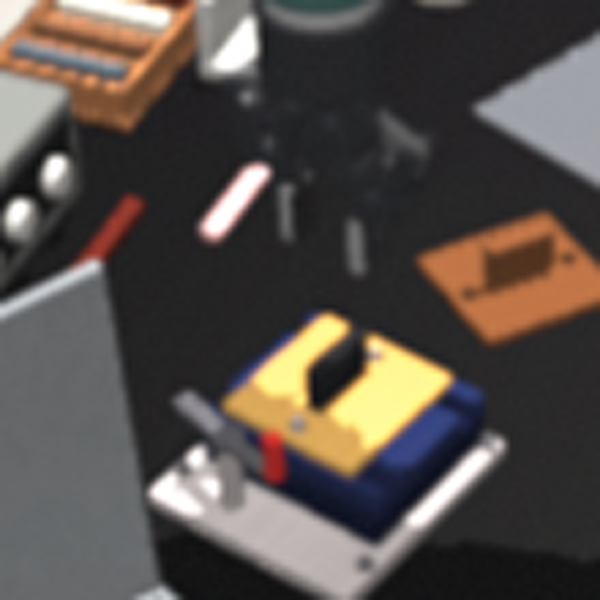

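Call:
servo_tool(translation=[[0, 25, -6], [0, 30, -8], [0, 30, -8], [0, 0, 0], [0, 0, 0]], rotation=[[0, 0, 0], [0, 0, 0], [-7, 0, 0], [-7, 0, 0], [-7, 0, 0]], claw=[32, 28, 28, 28, 28])

```text
t: 11.05
ee_pos: [0.5294, 0.279, 0.1703]
orientation: [0.707, -0.039, 0.705, 0.04]
contact_force: [0.0, -0.3, -0.1]
opening: 0.0281
```

Call:
servo_tool(translation=[[0, 0, 0], [0, 0, 0], [0, 0, 0], [0, 0, 0], [0, 0, 0]], rotation=[[-7, 0, 0], [-7, 0, 0], [-7, 0, 0], [-7, 0, 0], [-7, 0, 0]], claw=[28, 28, 28, 28, 28])

```text
t: 11.47
ee_pos: [0.5273, 0.2816, 0.169]
orientation: [0.66, -0.254, 0.66, 0.255]
contact_force: [0.2, 0.4, 0.4]
opening: 0.0281
```

Run:
```python
from h import *
goto([.528,.2775,.13],59); print(arm.sense()["joint_pos"].round(2))
```

```text
t 11.47 pos [0.5273 0.2816 0.169 ] F [0.2 0.4 0.4] M [-0.03  0.01  0.04] open 28.1
shift mm [39.  -3.6 -2.2] rotvec deg [-16.84   0.06  -0.1 ] jawyaw 42.16
[-0.26  0.66 -0.45  1.72  0.36  0.84 -0.13]
```

Call:
servo_tool(translation=[[10, -3, -2], [15, 0, -1], [15, 0, 0], [10, 0, 0], [0, 0, 0]], rotation=[[-7, 0, 0], [-7, 0, 0], [0, 0, 0], [0, 0, 0], [0, 0, 0]], claw=[28, 28, 28, 28, 28])

```text
t: 11.88
ee_pos: [0.5272, 0.2766, 0.1167]
orientation: [0.623, -0.335, 0.622, 0.337]
contact_force: [-0.5, -0.5, 0.3]
opening: 0.0282
```

Run:
```python
from h import *
f=arm.grab_frame("side")[:,:,::-1];cv2.imwrite("pics/side6.png",f)
goto([.528,.2775,.08],59)
cv2.imwrite("pics/c10.png",cv2.resize(f[190:270,235:315],(600,600),interpolation=cv2.INTER_CUBIC))
```

```text
t 11.93 pos [0.5275 0.2768 0.1175] F [ 0.  -1.   0.1] M [-0.01 -0.   -0.01] open 28.3
shift mm [37.5 -0.1  0.7] rotvec deg [-2.34  0.15 -0.1 ] jawyaw 56.66
```

View pics/c10.png

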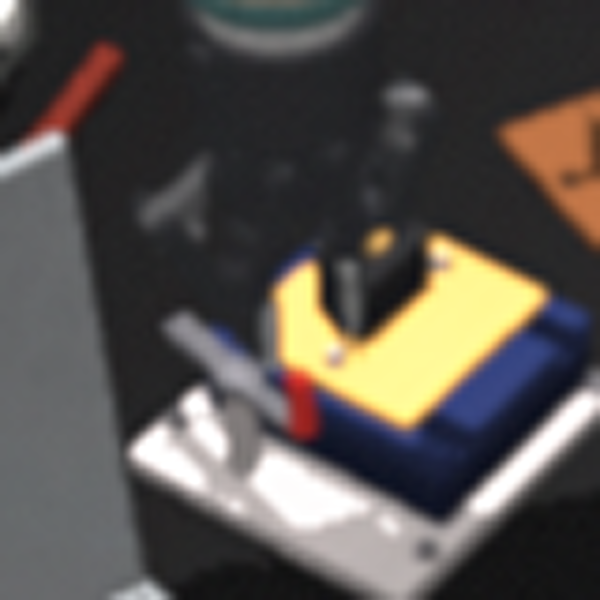

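Call:
servo_tool(translation=[[10, 0, 1], [10, 0, 0], [8, 0, 0], [4, 0, 0], [0, 0, 0]], rotation=[[-2, 0.1, 0], [0, 0, 0], [0, 0, 0], [0, 0, 0], [0, 0, 0]], claw=[28, 28, 28, 28, 28])

```text
t: 12.35
ee_pos: [0.5292, 0.2791, 0.0842]
orientation: [0.617, -0.347, 0.615, 0.348]
contact_force: [-0.1, 0.8, 0.2]
opening: 0.0278
```

Run:
```python
from h import *
f=arm.grab_frame("side")[:,:,::-1];cv2.imwrite("pics/side7.png",f)
goto([.528,.2775,.08],59)
cv2.imwrite("pics/c11.png",cv2.resize(f[190:270,235:315],(600,600),interpolation=cv2.INTER_CUBIC))
```

```text
t 12.40 pos [0.5293 0.2792 0.0845] F [-0.1  0.2 -0.1] M [ 0.02 -0.07  0.09] open 27.9
shift mm [ 4.5  0.2 -2.1] rotvec deg [-0.16  0.21  0.01] jawyaw 58.84
```

View pics/c11.png

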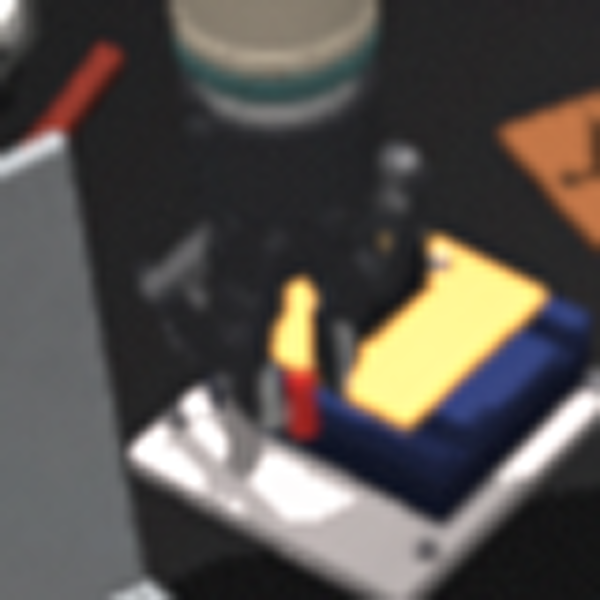

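Call:
servo_tool(translation=[[3, 0, 0], [0, -0.3, 5], [0, -0.3, 5], [0, -0.3, 5]], rotation=[[0, 0.2, 0], [6, 0, 0], [6, 0, 0], [6, 0, 0]], claw=[20, 20, 20, 20])

```text
t: 12.73
ee_pos: [0.5378, 0.2886, 0.0811]
orientation: [0.663, -0.243, 0.666, 0.242]
contact_force: [-0.7, -1.0, 0.1]
opening: 0.0202
```

```bash
cat >> h.py <<'E'
def arc():
    C=np.array([.5665,.2547]); s=arm.sense(); d=s["ee_pos"][:2]-C
    phi=np.degrees(np.arctan2(d[1],d[0])); y=np.degrees(np.arctan2(*Rt(s).as_matrix()[[1,0],2]))
    print("phi %.1f r %.1f jawyaw %.1f z %.4f"%(phi,np.linalg.norm(d)*1e3,y,s["ee_pos"][2]),"F",s["contact_force"].round(1),"tool F",Rt(s).inv().apply(s["contact_force"]).round(1),"open %.1f"%(s["opening"]*1e3),"t %.2f"%s["t"])
    yt=phi-90
    goto([*(C+d/np.linalg.norm(d)*.045),.079],yt)
E
python3 -c "
from h import *
arc()"
```

```text
phi 130.3 r 44.5 jawyaw 40.1 z 0.0811 F [-0.7 -1.   0.1] tool F [-0.1 -0.3 -1.1] open 20.2 t 12.73
t 12.73 pos [0.5378 0.2886 0.0811] F [-0.7 -1.   0.1] M [-0.19  0.24  0.03] open 20.2
shift mm [2.1 0.5 0. ] rotvec deg [-0.13 -0.28  0.02] jawyaw 40.14
```

Call:
servo_tool(translation=[[1, 0, 4.5], [0, -0.3, 4.5], [0, -0.3, 4.5], [0, -0.3, 4.5]], rotation=[[6, -0.2, 0], [6, 0, 0], [6, 0, 0], [5, 0, 0]], claw=[20, 20, 20, 20])

```text
t: 13.07
ee_pos: [0.5517, 0.2971, 0.0803]
orientation: [0.698, -0.099, 0.702, 0.097]
contact_force: [-1.7, 0.2, 0.1]
opening: 0.0198
```

```bash
python3 -c "
from h import *
arc()"
```

```text
phi 109.2 r 44.9 jawyaw 16.0 z 0.0803 F [-1.7  0.2  0.1] tool F [-0.1  0.6 -1.6] open 19.8 t 13.07
t 13.07 pos [0.5517 0.2971 0.0803] F [-1.7  0.2  0.1] M [ 0.03  0.3  -0.  ] open 19.8
shift mm [1.3 0.1 0. ] rotvec deg [-3.28 -0.32  0.12] jawyaw 15.95
```

Call:
servo_tool(translation=[[1, 0, 4.5], [0, -0.3, 4.5], [0, -0.3, 4], [0, -0.3, 3]], rotation=[[3, -0.3, 0], [5, 0, 0], [5, 0, 0], [4, 0, 0]], claw=[20, 20, 20, 20])

```text
t: 13.4
ee_pos: [0.5655, 0.3003, 0.0794]
orientation: [0.706, 0.01, 0.708, -0.013]
contact_force: [-0.9, -0.6, 0.2]
opening: 0.0202
```

```bash
python3 -c "
from h import *
arc()"
```

```text
phi 91.3 r 45.6 jawyaw -1.9 z 0.0794 F [-0.9 -0.6  0.2] tool F [-0.2 -0.7 -0.9] open 20.2 t 13.40
t 13.40 pos [0.5655 0.3003 0.0794] F [-0.9 -0.6  0.2] M [-0.01  0.27  0.04] open 20.2
shift mm [ 0.4 -0.6  0. ] rotvec deg [-3.14 -0.2   0.18] jawyaw -1.88
```

Call:
servo_tool(translation=[[0, -0.6, 4], [0, -0.3, 3], [0, -0.3, 2]], rotation=[[2, -0.2, 0.1], [4, 0, 0], [3, 0, 0]], claw=[20, 20, 20])

```text
t: 13.65
ee_pos: [0.5728, 0.3001, 0.0795]
orientation: [0.703, 0.069, 0.705, -0.07]
contact_force: [-0.4, -0.5, -0.3]
opening: 0.02
```

```bash
python3 -c "
from h import *
arc()"
```

```text
phi 82.1 r 45.8 jawyaw -11.3 z 0.0795 F [-0.4 -0.5 -0.3] tool F [ 0.3 -0.5 -0.3] open 20.0 t 13.65
t 13.65 pos [0.5728 0.3001 0.0795] F [-0.4 -0.5 -0.3] M [-0.03  0.2  -0.01] open 20.0
shift mm [ 0.5 -0.8  0.1] rotvec deg [-3.44 -0.15  0.07] jawyaw -11.31
```

Call:
servo_tool(translation=[[0, -0.8, 2], [0, -0.3, 2], [0, -0.3, 1.5]], rotation=[[1, -0.1, 0], [1, 0, 0], [1, 0, 0]], claw=[20, 20, 20])

```text
t: 13.9
ee_pos: [0.5768, 0.2994, 0.0796]
orientation: [0.701, 0.089, 0.702, -0.089]
contact_force: [-0.1, 0.6, -0.1]
opening: 0.0201
```

```bash
python3 -c "
from h import *
arc()"
```

```text
phi 77.0 r 45.9 jawyaw -14.4 z 0.0796 F [-0.1  0.6 -0.1] tool F [ 0.1  0.5 -0.2] open 20.1 t 13.90
t 13.90 pos [0.5768 0.2994 0.0796] F [-0.1  0.6 -0.1] M [0.22 0.22 0.02] open 20.1
shift mm [ 0.6 -0.9  0. ] rotvec deg [-1.44 -0.14  0.01] jawyaw -14.40
```

Call:
servo_tool(translation=[[0, -0.9, 1.5], [0, -0.3, 1.5], [0, -0.3, 1]], rotation=[[0, -0.1, 0], [0, 0, 0], [0, 0, 0]], claw=[20, 20, 20])

```text
t: 14.15
ee_pos: [0.5803, 0.298, 0.0798]
orientation: [0.701, 0.089, 0.702, -0.088]
contact_force: [-1.5, 0.5, -0.2]
opening: 0.0201
```

```bash
python3 -c "
from h import *
arc()"
```

```text
phi 72.3 r 45.4 jawyaw -14.3 z 0.0798 F [-1.5  0.5 -0.2] tool F [ 0.2  0.1 -1.6] open 20.1 t 14.15
t 14.15 pos [0.5803 0.298  0.0798] F [-1.5  0.5 -0.2] M [ 0.25  0.19 -0.02] open 20.1
shift mm [ 0.8 -0.4 -0. ] rotvec deg [ 3.34 -0.05 -0.07] jawyaw -14.31
```

Call:
servo_tool(translation=[[0, 0, 1], [0, 0, 1]], rotation=[[0, 0, 0], [0, 0, 0]], claw=[20, 20])

```text
t: 14.32
ee_pos: [0.5825, 0.2974, 0.0799]
orientation: [0.701, 0.088, 0.702, -0.087]
contact_force: [-1.7, 1.5, -0.4]
opening: 0.0196
```

```bash
python3 -c "
from h import *
arc()"
```

```text
phi 69.5 r 45.6 jawyaw -14.3 z 0.0799 F [-1.7  1.5 -0.4] tool F [ 0.4  1.  -2. ] open 19.6 t 14.32
t 14.32 pos [0.5825 0.2974 0.0799] F [-1.7  1.5 -0.4] M [0.27 0.24 0.02] open 19.6
shift mm [ 0.9 -0.6 -0.1] rotvec deg [ 6.19 -0.06 -0.08] jawyaw -14.28
```

Call:
servo_tool(translation=[[0, 0, 0.8], [0, 0, 0.8]], rotation=[[0, 0, 0], [0, 0, 0]], claw=[20, 20])

```text
t: 14.48
ee_pos: [0.5832, 0.2972, 0.0799]
orientation: [0.701, 0.088, 0.703, -0.087]
contact_force: [-4.9, 1.2, 0.9]
opening: 0.0198
```

```bash
python3 -c "
from h import *
arc()"
```

```text
phi 68.5 r 45.7 jawyaw -14.3 z 0.0799 F [-4.9  1.2  0.9] tool F [-0.8 -0.1 -5. ] open 19.8 t 14.48
t 14.48 pos [0.5832 0.2972 0.0799] F [-4.9  1.2  0.9] M [0.37 0.89 0.01] open 19.8
shift mm [ 0.9 -0.7 -0.1] rotvec deg [ 7.22 -0.17 -0.06] jawyaw -14.28
```

Force is rising at the expected stop angle; one more light push to confirm.

Call:
servo_tool(translation=[[0, 0, 0.8], [0, 0, 0.8]], rotation=[[0, 0, 0], [0, 0, 0]], claw=[20, 20])

```text
t: 14.65
ee_pos: [0.5833, 0.2972, 0.0799]
orientation: [0.7, 0.088, 0.704, -0.087]
contact_force: [-2.8, 0.7, 2.1]
opening: 0.02
```

```bash
python3 -c "
from h import *
arc()"
```

```text
phi 68.5 r 45.7 jawyaw -14.2 z 0.0799 F [-2.8  0.7  2.1] tool F [-2.1 -0.1 -2.9] open 20.0 t 14.65
t 14.65 pos [0.5833 0.2972 0.0799] F [-2.8  0.7  2.1] M [0.32 0.86 0.03] open 20.0
shift mm [ 0.9 -0.7 -0.1] rotvec deg [ 7.29 -0.32 -0.  ] jawyaw -14.24
```

Call:
servo_tool(translation=[[0, 0, 1.2], [0, 0, 1.2]], rotation=[[0, 0, 0], [0, 0, 0]], claw=[20, 20])

```text
t: 14.82
ee_pos: [0.5833, 0.2973, 0.0798]
orientation: [0.698, 0.087, 0.705, -0.087]
contact_force: [-4.4, 1.9, 3.0]
opening: 0.0197
```

Call:
servo_tool(translation=[[0, 0, -2], [0, 0, -1.5], [0, 0, 0], [0, 0, 0]], rotation=[[0, 0, 0], [0, 0, 0], [0, 0, 0], [0, 0, 0]], claw=[24, 28, 28, 28])

```text
t: 15.15
ee_pos: [0.5836, 0.2959, 0.0801]
orientation: [0.701, 0.088, 0.703, -0.088]
contact_force: [-0.8, 0.9, 0.2]
opening: 0.0278
```

```bash
python3 -c "
from h import *
arc()"
```

```text
phi 67.4 r 44.6 jawyaw -14.3 z 0.0801 F [-0.8  0.9  0.2] tool F [-0.2  0.7 -1. ] open 27.8 t 15.15
t 15.15 pos [0.5836 0.2959 0.0801] F [-0.8  0.9  0.2] M [-0.01 -0.01 -0.04] open 27.8
shift mm [1.1 0.4 0.1] rotvec deg [ 8.32 -0.16  0.05] jawyaw -14.26
```

Call:
servo_tool(translation=[[-6, 0, -2], [-6, 0, 0], [-10, 0, 0], [-15, 0, 0], [-25, 0, 0]], rotation=[[0, 0, 0], [0, 0, 0], [0, 0, 0], [0, 0, 0], [0, 0, 0]], claw=[30, 30, 30, 30, 30])

```text
t: 15.57
ee_pos: [0.5802, 0.2934, 0.1414]
orientation: [0.699, 0.086, 0.704, -0.091]
contact_force: [0.4, 0.3, 0.3]
opening: 0.0299
```

```bash
python3 -c "
from h import *
goto([.40,.0,.25],-14.4)"
```

```text
t 15.57 pos [0.5802 0.2934 0.1414] F [0.4 0.3 0.3] M [ 0.05 -0.06  0.01] open 29.9
shift mm [-105.3 -329.7 -102.7] rotvec deg [ 0.07 -0.41  0.44] jawyaw -14.34
```

Clear of the pin. Raise and retreat for an unobstructed look.

Call:
servo_tool(translation=[[-30, 0, 0], [-35, 0, 0], [-20, -25, -8], [-10, -35, -11], [0, -38, -12]], rotation=[[0, 0, 0], [0, 0, 0], [0, 0, 0], [0, 0, 0], [0, 0, 0]], claw=[30, 30, 30, 30, 30])

```text
t: 15.98
ee_pos: [0.5315, 0.2152, 0.2509]
orientation: [0.705, 0.088, 0.699, -0.082]
contact_force: [1.4, -0.9, 0.4]
opening: 0.0301
```

Call:
servo_tool(translation=[[0, -38, -12], [0, -38, -12], [0, -38, -12], [0, -38, -12], [0, -20, -6]], rotation=[[0, 0, 0], [0, 0, 0], [0, 0, 0], [0, 0, 0], [0, 0, 0]], claw=[30, 30, 30, 30, 30])

```text
t: 16.4
ee_pos: [0.4336, 0.053, 0.2556]
orientation: [0.709, 0.089, 0.695, -0.081]
contact_force: [-0.4, 0.2, -0.5]
opening: 0.03
```

Call:
servo_tool(translation=[[0, -20, -6], [0, -20, -6], [0, -15, -4], [0, 0, 0]], rotation=[[0, 0, 0], [0, 0, 0], [0, 0, 0], [0, 0, 0]], claw=[30, 30, 30, 30])

```text
t: 16.73
ee_pos: [0.4005, -0.0043, 0.259]
orientation: [0.711, 0.091, 0.692, -0.085]
contact_force: [0.1, -0.1, 0.2]
opening: 0.0301
```

Run:
```python
from h import *
goto([.40,.0,.25],-14.4)
for n in("top","side"):
    f=arm.grab_frame(n)[:,:,::-1]; cv2.imwrite(f"pics/{n}9.png",f)
s=cv2.imread("pics/side9.png");t=cv2.imread("pics/top9.png")
cv2.imwrite("pics/c12.png",np.hstack([cv2.resize(s[190:270,245:325],(400,400),interpolation=2),cv2.resize(t[150:230,225:305],(400,400),interpolation=2)]))
```

```text
t 16.73 pos [ 0.4005 -0.0043  0.259 ] F [ 0.1 -0.1  0.2] M [-0.01  0.02 -0.01] open 30.1
shift mm [ 9.   4.  -1.7] rotvec deg [ 0.13  1.42 -0.71] jawyaw -14.28
```

View pics/c12.png

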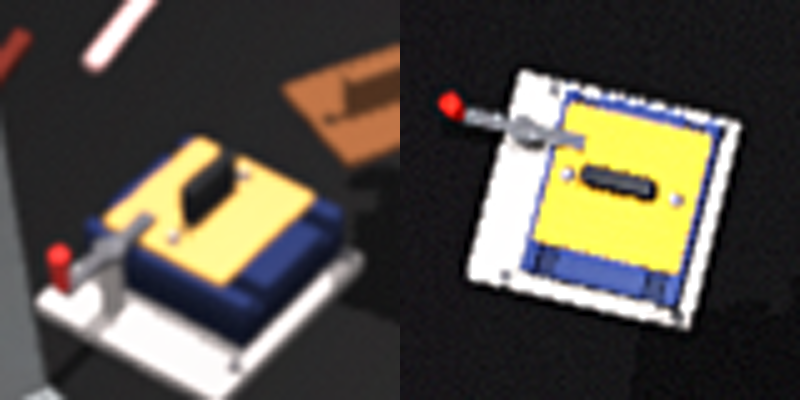

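View pics/top9.png

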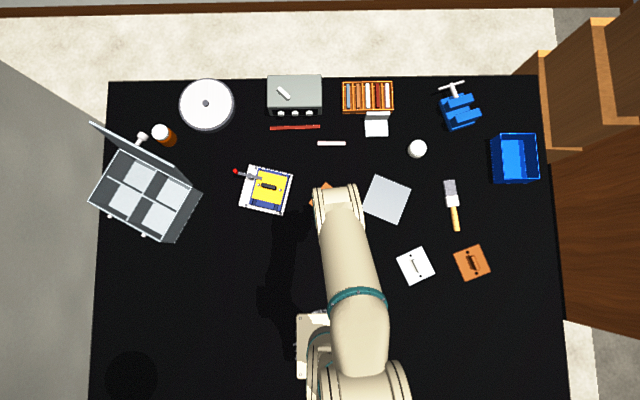

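Run:
```python
from h import *
def red(I,roi):
    x0,y0,x1,y1=roi;H=cv2.cvtColor(I,cv2.COLOR_BGR2HSV)[y0:y1,x0:x1]
    m=((cv2.inRange(H,(0,120,80),(6,255,255))|cv2.inRange(H,(172,120,80),(180,255,255)))>0)
    y,x=np.nonzero(m);return np.array([x.mean()+x0,y.mean()+y0])
a=red(cv2.imread("pics/top9.png"),(228,160,245,180));b=red(cv2.imread("pics/side9.png"),(250,232,262,252))
P,e=tri(a,b);print(a,b,P,e)
C=np.array([.5665,.2547])
for q in (P,plane("top",[a],.09)[0]):
    d=q[:2]-C;print(np.linalg.norm(d),"angle rad",np.radians(165.6-np.degrees(np.arctan2(d[1],d[0]))))
```

```text
[234.95833333 170.58333333] [256.48780488 242.29268293] [0.57918785 0.29943421 0.08883081] 0.00085571229420001
0.04649872327296654 angle rad 1.5958381954448577
0.045961247070857456 angle rad 1.5839864664617755
```

The keeper is at its stop: about 1.58–1.60 rad measured, against 1.57. The plate lies flat with both studs showing through its holes, and the robot is clear. Handing in.

```bash
python3 -c "
from workcell import arm
print(arm.job_done(), arm.sense()['t'])"
```

```text
the job is handed in; nothing more can be done
the job is handed in; nothing more can be done
```

I put the brass plate on the insert and swung the keeper across its edge to the stop, then handed the job in at about 17 s of the 69 s allowed.

- **Plate:** I laid it on the stud tips about 8 mm short of the studs. The heaviest contact was about 8.5 N, at first touch. I slid it along the grooves at 2–4 N until the holes dropped over the studs, then lowered it to touch the face at about 4 N before releasing. The tool height at touchdown was 67.9 mm, the height worked out for the plate lying on the face.
- **Keeper:** I pushed the red pin round its arc with the jaws loosely around it, using 1–2 N. At the stop it would not move under a push of about 5 N.
- **Last checks:** The final pictures show the plate flat with both studs in its holes and the keeper arm over its edge. From the pin's position the keeper angle measures 1.58–1.60 rad; the stop is at 1.57, so the difference is within camera accuracy.
- **Bystanders:** By eye, the other things in view are where they were and the lid is still open. I did not measure their positions, and in the last top view the arm hid part of the nearest brown look-alike plate.

No check failed or disagreed. The hand-in reported no verdict.

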